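# Wrenches back in the rack by size

## Robot

A 6-joint arm with a two-finger parallel gripper is mounted at the origin on a cart in front of the work surface, level with it; the furniture and walls round the work are solid. World frame = base frame: x ahead of the robot, y to its left, z up, the work surface at z = 0. Lengths are in mm, angles in rad, forces in N, time in s.
With the tool pointing down it reaches from about 275 to 825 mm from the base axis. Payload 4.9 kg.
Tool frame: the origin (TCP) lies midway between the tips of the shut fingers; the grasp point (between the pads) lies bot.tcp_to_grasp behind it (bot.tcp_to_grasp is the distance from the TCP to the grasp point, in mm); z points along the fingers, y is the line along which they close (so a half turn about z gives the same grasp; the last joint's range is limited). The gripper opens to 85 mm and grips with 20 to 120 N. Pads are 22 mm wide; open, the fingers measure 114 mm over their backs; the gripper's body (76 mm by 85 mm) begins 54 mm behind the grasp point. The pads swing forward as they close: fully open they stand 13 mm farther back than shut.
Start: joints at [-1.445, 0.326, -0.193, 1.052, 0, 1.437], TCP at [141.299, -531.557, 231.281] pointing down, gripper open.
Joint ranges: [-2.65, 2.65], [-0.97, 1.79], [-1.3, 1.35], [-1.93, 2.1], [-1.47, 1.37], [-3.14, 3.14]. Speed limits (rad/s): [2.57, 2.57, 3.14, 3.14, 3.14, 3.14].

## Interface

Orientations are given as a unit quaternion [w, x, y, z].
In Python, from plant import bot gives the robot as it stands. The module is installed in compiled form; this text tells all that it offers.
- The arm moves only by the tool servo_tool, never from a script. Its argument "increments" is a list that holds one entry, the list of rows, each a list of 5 numbers: the opening, from -1 (shut) to 1 (fully open), so that 0 is half open, then the shift along the world's x, y, z in m, then the turn about the world's z in rad. In form: [[[jaw, x, y, z, turn], ...]]. A call has 1 to 5 rows; each row shifts and turns the commanded pose from where the row before left it; what a row does not reach is not made up. A row lasts 1/8 s, in which the tool goes at most 62.5 mm and 10.7 degrees, less where a joint would pass 70% of its speed; a pose out of reach is approached as far as the arm can. A call with a gripper value outside its range is refused whole. The fingers move at their own pace and stop on an object; "grip_force" is the grip in N (left out, the last holds). Time passes only in rows, so rows that do not move let the fingers close. It gives the time, the measured TCP pose, the force, the opening and the grip force at its end, in the units of the state.
- bot.read_state(): the state, without advancing time (a new reading comes with each control period).
- bot.grab_frame(name): name is "scene" or "top" or "wrist"; returns (picture, depth): 420x560x3 uint8, blue, green, red; 420x560 float32, mm along the optical axis (not along the pixel's ray), 0 where there is no reading.
- bot.get_calibration(name): a dict with "mtx" (3x3 intrinsics, pixels), "R" (3x3) and "t" (3): a world point X has camera coordinates R X + t; the wrist camera has in their place "tool_from_camera" (4x4, takes a point from camera to tool coordinates, whose origin is the TCP and whose axes are the flange's). Camera axes: x right, y down, z forward; pixel columns grow to the right and rows downward; lengths in mm; the calibration is good to about 2 mm. A picture is of the moment at which its call begins: read the wrist's pose just before it. get_calibration takes no time and is no camera call.
- bot.job_done(): hands the job in; it is judged then, once.
Trained networks look in the newest picture that a camera, given by its name, has taken for a name from the list of things; names that differ only in an ending like _2 or _b are one class to them, and where a whole thing is asked for, a point or a joint stands for the part that bears it (a point fixed in the world has none). Each returns a list of dicts, best first, with "conf" (0 to 1); they miss things now and then, are a little off and sometimes report something else, mostly with a low value. They report only what shows in the picture. A call takes as long as a camera call. They do not tell look-alikes from the thing itself.
- bot.boxes_of(query, camera): "box" ([centre column, centre row, width, height] in pixels, round what is visible of it).
- bot.masks_of(query, camera): "region" (420x560 bool, what is visible of it) and "box" ([centre column, centre row, width, height] in pixels, round what is visible of it).
The state is a dict: "clock": time; "joint_pos": joint angles; "dq": joint speeds; "joint_efforts": joint torques, N m; "tool_pos": TCP position; "ee_rot": TCP orientation; "ft_force": force on the tool from outside, world axes, zero at the start; "ft_torque": the same for the moment, N m; "width": finger opening in mm; "gripper_force": force on a finger pad.
Only numpy, scipy, OpenCV 4.12 (cv2) and the standard library are available. Lean on these libraries where they do the work, as an engineer would, in place of code of your own. Each camera call takes 0.05 s, during which the arm holds its last target. There are 200 camera calls.

## Task

Put the four loose wrenches back in the tapered wrench rack in order of size, the shortest at the narrow end and the longest at the wide end. Each lies flat in its own pair of blue saddles, shank right down in both notches and a head outside each saddle, either way round. Leave the kraft tub and the roll of tape where they are.

Things in the scene. Friction and masses are not known exactly. Their poses are not given: they have to be found in the camera images.
- wrench_1: the shortest of four loose bright steel combination wrenches, 100 mm long, ring 14.5 mm across at one end and open jaw 18 mm across at the other; lies flat. Origin: middle of its length, at the underside of the heads; x along the wrench (towards the jaw), z up. Plain shank over the middle 64 mm, 9 mm wide and 6 mm thick, from z = 1.5 to 7.5 mm; heads 9 mm thick, from z = 0.
- wrench_2: the second shortest of four loose bright steel combination wrenches, 120 mm long, ring 17 mm across at one end and open jaw 21 mm across at the other; lies flat. Origin: middle of its length, at the underside of the heads; x along the wrench (towards the jaw), z up. Plain shank over the middle 78 mm, 10 mm wide and 6 mm thick, from z = 1.5 to 7.5 mm; heads 9 mm thick, from z = 0.
- wrench_3: the second longest of four loose bright steel combination wrenches, 140 mm long, ring 19.5 mm across at one end and open jaw 24 mm across at the other; lies flat. Origin: middle of its length, at the underside of the heads; x along the wrench (towards the jaw), z up. Plain shank over the middle 92 mm, 11 mm wide and 6 mm thick, from z = 1.5 to 7.5 mm; heads 9 mm thick, from z = 0.
- wrench_4: the longest of four loose bright steel combination wrenches, 160 mm long, ring 22 mm across at one end and open jaw 27 mm across at the other; lies flat. Origin: middle of its length, at the underside of the heads; x along the wrench (towards the jaw), z up. Plain shank over the middle 106 mm, 12 mm wide and 6 mm thick, from z = 1.5 to 7.5 mm; heads 9 mm thick, from z = 0.
- cradle_1: place 1 from the rack's narrow end, for the shortest wrench: two smooth blue saddles on the fixed rack's diverging bars. Origin: midway between them at notch-floor level, 20 mm over the bench, 1.5 mm above a seated wrench's; x from saddle to saddle, y to the wide end (44 mm pitch). Saddles 6 thick, inner faces 34 apart, 41 wide, tops 13 above origin; notch 17 wide at floor, 31 at top
- cradle_2: place 2 from the rack's narrow end, for the second shortest wrench: two smooth blue saddles on the fixed rack's diverging bars. Origin: midway between them at notch-floor level, 20 mm over the bench, 1.5 mm above a seated wrench's; x from saddle to saddle, y to the wide end (44 mm pitch). Saddles 6 thick, inner faces 48 apart, 41 wide, tops 13 above origin; notch 18 wide at floor, 32 at top
- cradle_3: place 3 from the rack's narrow end, for the second longest wrench: two smooth blue saddles on the fixed rack's diverging bars. Origin: midway between them at notch-floor level, 20 mm over the bench, 1.5 mm above a seated wrench's; x from saddle to saddle, y to the wide end (44 mm pitch). Saddles 6 thick, inner faces 62 apart, 41 wide, tops 13 above origin; notch 19 wide at floor, 33 at top
- cradle_4: place 4 from the rack's narrow end, for the longest wrench: two smooth blue saddles on the fixed rack's diverging bars. Origin: midway between them at notch-floor level, 20 mm over the bench, 1.5 mm above a seated wrench's; x from saddle to saddle, y to the wide end (44 mm pitch). Saddles 6 thick, inner faces 76 apart, 41 wide, tops 13 above origin; notch 20 wide at floor, 34 at top
- tub: bystander: brown kraft-paper tub with dark lid, 65 mm across, 88 mm tall, standing loose on the bench beyond the rack; origin at its foot. (Fixed, not listed: the tall truing stand with its wheel, right of the wrenches, stands between the arm at its start and the work; draw the arm in before swinging past it.)
- tape: bystander: roll of masking tape lying loose on the bench to the left of the rack, 86 mm across, 19 mm high; origin under its centre
Things that resemble listed ones, but are neither listed nor needed, are in the scene too. What is shaped like the wrench_1 but orange is not meant.

How it is judged:
By the outcome, as a careful person would: the job done as asked, in the order asked, and still so for the second after the job is handed in, with the robot touching nothing.
It also fails if it takes over 102 s, if anything falls off the work surface, if the arm or the gripper's body presses on something with over 40 N, if the wrist force passes 120 N, or if a joint passes its speed limit or range.

## Working session

There is one attempt and no reset: what is moved stays moved. The work goes in short steps, Python scripts to look and compute and a tool call to move; the robot and the scene stay as the last step left them, time stands still between calls to the robot, and variables do not carry over. Pictures are saved under pics/ and viewed, at most 14 in all, crops included, and the job is handed in when it is done.

Besides the shell and the picture viewer there is one more tool, called after "Request:" in YAML: its name, and indented under it one key for each argument. servo_tool: Moves the arm, as the interface text tells. Its arguments: {"type":"object","properties":{"increments":{"type":"array","items":{"type":"array","items":{"type":"array","items":{"type":"number"}}}},"grip_force":{"type":"number"}},"required":["increments"]}

```bash
mkdir -p pics; cat > h.py <<'E'
from plant import bot
import numpy as np, cv2
def grab(n):
    s=bot.read_state(); p,d=bot.grab_frame(n); return p,d,s
def world(n,uv,z=None,d=None,s=None):
    """pixels (N,2) -> world, by depth or on plane z"""
    c=bot.get_calibration(n); uv=np.atleast_2d(uv).astype(float)
    ray=np.c_[uv,np.ones(len(uv))]@np.linalg.inv(c["mtx"]).T
    if n=="wrist":
        T=np.array(c["tool_from_camera"]); w,x,y,zz=s["ee_rot"]
        from scipy.spatial.transform import Rotation as Ro
        Rt=Ro.from_quat([x,y,zz,w]).as_matrix()
        Rc=Rt@T[:3,:3]; o=Rt@T[:3,3]+np.array(s["tool_pos"])
    else:
        R=np.array(c["R"]); Rc=R.T; o=-R.T@np.array(c["t"])
    r=ray@Rc.T
    if z is not None: k=(z-o[2])/r[:,2]
    else: k=d[uv[:,1].astype(int),uv[:,0].astype(int)]
    return o+r*np.reshape(k,(-1,1))
E
python3 - <<'E'
from h import *
print(bot.tcp_to_grasp)
for n in("top","scene"):
    p,d,s=grab(n); cv2.imwrite(f"pics/{n}0.png",p); 
    for q in("wrench_1","cradle_1","tub","tape"):
        for m in bot.masks_of(q,n):
            v,u=np.nonzero(m["region"]); 
            if len(u)<5: continue
            P=world(n,np.c_[u,v],d=d); b=P[:,2]>-500; c=np.median(P,0)
            pc=np.linalg.eigh(np.cov(P[:,:2].T)); ax=pc[1][:,1]; t=(P[:,:2]-c[:2])@ax
            print(n,q,round(m["conf"],2),np.round(m["box"]),np.round(c),"ang",round(np.arctan2(ax[1],ax[0]),2),"len",round(np.ptp(t)))
E
```

```text
18.700000000000003
top wrench_1 0.65 [358. 178.  45.  12.] [680. -33.   7.] ang 1.75 len 127
top wrench_1 0.6 [369. 243.  54.  21.] [515. -59.   7.] ang 1.33 len 274
top wrench_1 0.52 [428. 286.  26.  26.] [ 405. -205.    7.] ang -2.44 len 87
top wrench_1 0.51 [373. 277.  40.  20.] [430. -49.   7.] ang 1.33 len 99
top wrench_1 0.49 [373. 209.  38.   8.] [602. -58.   7.] ang 1.48 len 97
top cradle_1 0.7 [276. 223.  25.  20.] [558. 192.  16.] ang 1.0 len 84
top cradle_1 0.53 [258. 254.  36.  26.] [480. 211.  16.] ang 1.06 len 95
top cradle_1 0.52 [266. 238.  33.  25.] [519. 194.  16.] ang 1.07 len 87
top cradle_1 0.48 [248. 269.  41.  34.] [446. 251.  17.] ang 1.07 len 104
top cradle_1 0.2 [369. 242.  51.  17.] [517. -53.   7.] ang 1.35 len 273
top tub 0.81 [286. 151.  31.  34.] [733. 164.  87.] ang 3.09 len 294
top tape 0.93 [155. 272.  36.  32.] [427. 494.  16.] ang 1.82 len 385
scene wrench_1 0.63 [330. 184.  26.  26.] [516. -49.   8.] ang 1.78 len 1069
scene wrench_1 0.58 [295. 233.  25.  23.] [519. 196.  19.] ang 1.92 len 798
scene wrench_1 0.55 [358. 188.  20.  19.] [421. -88.   8.] ang 1.32 len 130
scene wrench_1 0.43 [375. 168.  28.   5.] [ 410. -198.    7.] ang -2.45 len 96
scene cradle_1 0.75 [303. 246.  33.  25.] [483. 241.  17.] ang 0.96 len 80
scene cradle_1 0.69 [314. 256.  36.  26.] [440. 231.  17.] ang 1.04 len 94
scene cradle_1 0.6 [296. 233.  27.  26.] [522. 208.  17.] ang 1.91 len 816
scene cradle_1 0.52 [283. 224.  22.  17.] [560. 181.  19.] ang 1.12 len 75
scene tub 0.8 [231. 195.  18.  37.] [728. 182.  69.] ang 2.21 len 1066
scene tape 0.81 [279. 334.  38.  43.] [424. 494.  16.] ang 2.11 len 528
```

View pics/top0.png

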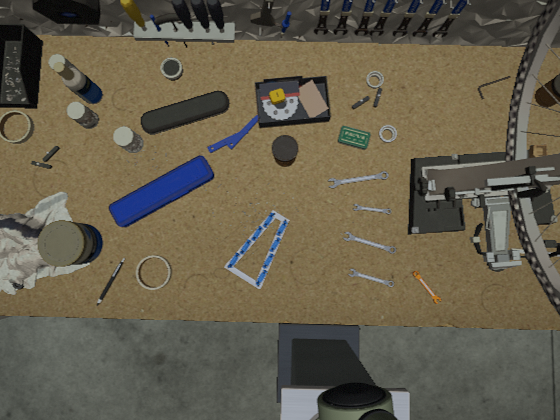

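View pics/scene0.png

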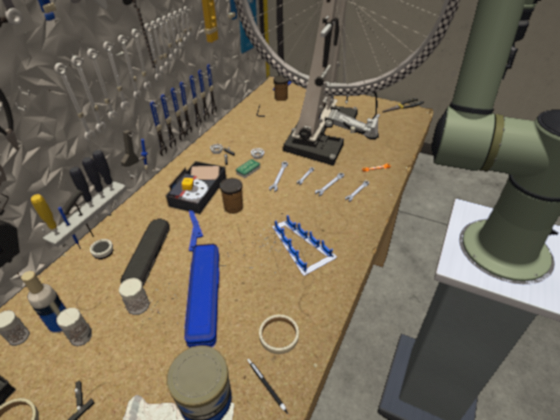

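Top view: wrenches lie at about (358,179) longest, (372,209) shortest, (369,242) second longest and (372,277) second shortest. The orange look-alike is at (428,286). The rack's narrow end is at (276,220) and its wide end at (248,270). The truing stand is right of column 410. I'll draw the arm in first, then swing.

Request:
servo_tool:
  increments:
    - [[1, -0.013, 0.048, 0, 0], [1, -0.013, 0.048, 0, 0], [1, -0.013, 0.048, 0, 0], [1, -0.013, 0.048, 0, 0], [1, 0.037, 0.015, 0, 0]]

```text
clock: 1.12
tool_pos: [124.5, -322.2, 231.3]
ee_rot: [-0.0, 0.992, 0.126, -0.0]
ft_force: [0.6, -2.2, -0.4]
width: 85.3
gripper_force: 0.0
```

Request:
servo_tool:
  increments:
    - [[1, 0.037, 0.015, 0, 0], [1, 0.033, 0.022, 0, 0], [1, 0.033, 0.022, 0, 0], [1, 0.027, 0.029, 0, 0], [1, 0.027, 0.029, 0, 0]]

```text
clock: 1.75
tool_pos: [284.2, -206.7, 231.5]
ee_rot: [0.0, 0.992, 0.129, 0.0]
ft_force: [0.6, -1.2, -0.1]
width: 85.6
gripper_force: 0.0
```

Request:
servo_tool:
  increments:
    - [[1, 0.02, 0.034, 0, 0], [1, 0.02, 0.034, 0, 0], [1, 0.03, 0.038, 0.02, 0], [1, 0.03, 0.038, 0.02, 0], [1, 0.03, 0.02, 0.02, 0]]

```text
clock: 2.38
tool_pos: [413.9, -41.7, 292.2]
ee_rot: [0.0, 0.991, 0.131, 0.0]
ft_force: [0.8, -0.3, 0.3]
width: 85.4
gripper_force: 0.0
```

Request:
servo_tool:
  increments:
    - [[1, 0.04, -0.005, 0.03, 0.18], [1, 0.04, -0.005, 0.03, 0.18], [1, 0, 0, 0.02, 0.18], [1, 0, 0, 0, 0.18], [1, 0, 0, 0, 0.18]]

```text
clock: 3.0
tool_pos: [493.6, -53.6, 371.5]
ee_rot: [0.0, 0.835, 0.55, 0.0]
ft_force: [-0.2, -0.4, 0.3]
width: 85.6
gripper_force: 0.0
```

```bash
cat >> h.py <<'E'
def wrenches(n="wrist",tag=None,q="wrench_1",zt=8.):
    p,d,s=grab(n)
    if tag: cv2.imwrite(f"pics/{tag}.png",p)
    for m in bot.masks_of(q,n):
        v,u=np.nonzero(m["region"])
        if len(u)<20: continue
        P=world(n,np.c_[u,v],z=zt,s=s)[:,:2].astype(np.float32); D=np.median(world(n,np.c_[u,v],d=d,s=s)[:,2])
        (c,wh,a)=cv2.minAreaRect(P); B=cv2.boxPoints((c,wh,a)); e=max(B[1]-B[0],B[2]-B[1],key=np.linalg.norm)
        A=np.arctan2(e[1],e[0])%np.pi
        print(q,round(m["conf"],2),"px",np.round(m["box"]),"c",np.round(c,1),"len/wid",np.round(sorted(wh),1),"ang",round(A,3),"z",round(float(D),1),"BGR",np.round(p[m["region"]].mean(0)))
    return p,d,s
E
python3 - <<'E'
from h import *
_,_,s=wrenches(tag="w1"); print(s["tool_pos"],s["ee_rot"],s["joint_pos"])
E
```

```text
wrench_1 0.95 px [271. 249.  30.  45.] c [ 408.8 -198.5] len/wid [13.4 88.3] ang 0.725 z 7.9 BGR [111. 182. 243.]
wrench_1 0.87 px [297. 141.  28.  96.] c [513.1 -57.3] len/wid [ 23.9 137.4] ang 1.284 z 8.3 BGR [199. 197. 197.]
wrench_1 0.79 px [354. 119.  23.  66.] c [599.8 -62.4] len/wid [16.3 94.7] ang 1.441 z 8.4 BGR [200. 197. 197.]
wrench_1 0.79 px [399.  67.  65. 110.] c [678.2 -26.3] len/wid [ 27.6 157.4] ang 1.739 z 8.4 BGR [196. 194. 194.]
wrench_1 0.64 px [244. 167.  24.  76.] c [425.7 -61.3] len/wid [ 20.6 115.5] ang 1.289 z 8.1 BGR [194. 193. 194.]
[493.56575876 -53.55445517 371.54850203] [2.04330196e-04 8.34850651e-01 5.50476441e-01 1.90155582e-04] [-2.56886017e-01  1.69720834e-01 -4.40578600e-02  1.35645948e+00
  1.03304862e-05  1.71883695e+00]
```

View pics/w1.png

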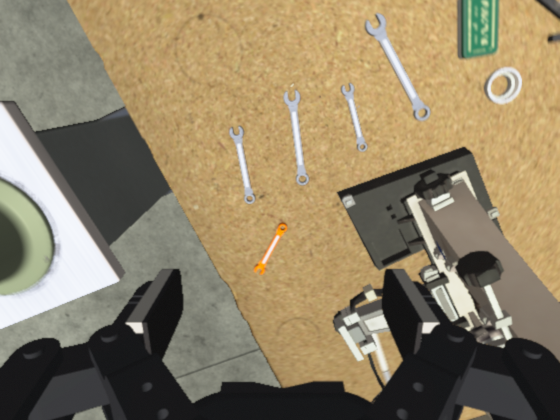

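The wrist view matches: wrenches at (398,67) 157 mm, (354,119) 95 mm, (297,141) 137 mm and (244,167) 116 mm, with jaws up in the picture. Orange is at (271,249). Next I look at the rack from above.

Request:
servo_tool:
  increments:
    - [[1, 0, 0.054, 0, 0], [1, 0, 0.054, 0, 0], [1, 0, 0.054, 0, 0], [1, 0, 0.054, 0, 0], [1, 0, 0.054, 0, 0]]

```text
clock: 3.72
tool_pos: [493.1, 218.1, 371.4]
ee_rot: [0.0, 0.838, 0.546, 0.0]
ft_force: [1.0, 0.2, -0.6]
width: 85.4
gripper_force: 0.0
```

Request:
servo_tool:
  increments:
    - [[1, 0.02, 0.02, -0.05, 0], [1, 0.0, 0.0, -0.05, 0], [1, 0, 0, 0, 0]]

```text
clock: 4.1
tool_pos: [510.3, 235.9, 267.4]
ee_rot: [-0.001, 0.837, 0.547, -0.004]
ft_force: [0.2, 0.1, 0.3]
width: 85.3
gripper_force: 0.0
```

```bash
python3 - <<'E'
from h import *
p,d,s=wrenches(tag="w2",q="cradle_1",zt=33.); print(s["tool_pos"],s["ee_rot"])
hsv=cv2.cvtColor(p,cv2.COLOR_BGR2HSV); b=cv2.inRange(hsv,(100,110,40),(125,255,255))
n,L,st,ce=cv2.connectedComponentsWithStats(b)
for i in range(1,n):
    if st[i,4]<40: continue
    v,u=np.nonzero(L==i); P=world("wrist",np.c_[u,v],d=d,s=s); k=P[:,2]>26
    print(st[i],np.round(ce[i]),np.round(P.mean(0),1),np.round(P.max(0)),k.sum(),np.round(P[k].mean(0),1) if k.any() else "")
np.savez("rack.npz",p=p,d=d,pos=s["tool_pos"],rot=s["ee_rot"])
E
```

```text
cradle_1 0.97 px [300. 176.  46.  66.] c [520.2 212.9] len/wid [42.1 68. ] ang 1.02 z 19.3 BGR [176. 108.  64.]
cradle_1 0.91 px [263. 173.  42.  75.] c [482.  234.8] len/wid [39.3 81.2] ang 1.052 z 19.6 BGR [176. 104.  56.]
cradle_1 0.89 px [225. 167.  45.  85.] c [445.1 255.7] len/wid [42.7 94.5] ang 1.037 z 19.5 BGR [176. 108.  62.]
cradle_1 0.64 px [342. 180.  44.  50.] c [556.4 191.3] len/wid [42.6 53.4] ang 1.028 z 19.8 BGR [170. 100.  52.]
cradle_1 0.55 px [511. 145.  97.  71.] c [744.2 153.8] len/wid [ 76.7 111.9] ang 2.689 z 87.0 BGR [51. 62. 73.]
cradle_1 0.25 px [313. 357.  16.  49.] c [436.  -23.7] len/wid [16.3 84.2] ang 1.263 z 7.9 BGR [186. 180. 178.]
[510.29223662 235.85634919 267.42151674] [-0.00121208  0.83700658  0.5471744  -0.00432227]
[ 473    0   87   31 1222] [526.  11.] [795.3 275.3  10.2] [827. 312. 410.] 5 [543.1 311.8 409.9]
[206 124  39  15 372] [226. 131.] [463.4 290.4  20.9] [543. 312. 410.] 77 [465.  290.   40.7]
[246 135  37  15 355] [265. 142.] [497.9 262.4  21.2] [543. 312. 410.] 72 [497.4 263.1  41.8]
[286 146  75  26 716] [322. 158.] [549.7 220.4  21.6] [585. 312. 410.] 162 [549.9 220.6  40.6]
[318 188  36  18 360] [335. 196.] [546.8 172.9  22.1] [565. 312. 410.] 78 [545.6 176.4  45.8]
[241 191  36  18 355] [259. 199.] [463.9 203.8  18.4] [482. 216.  35.] 64 [463.5 202.7  30.7]
[280 190  35  17 351] [297. 197.] [505.8 188.8  22.1] [543. 312. 410.] 72 [506.  192.1  47. ]
[203 193  37  17 366] [222. 200.] [423.6 220.5  21.7] [543. 312. 410.] 65 [427.4 223.1  48.1]
```

View pics/w2.png

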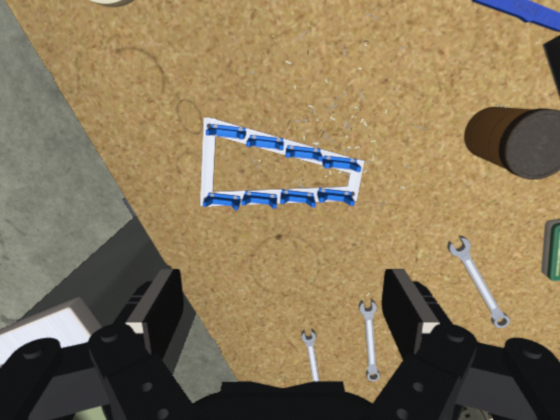

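The rack is at (205–360, 120–205), with the wide end on the left and all eight saddles visible and empty. Next I fit the known rack geometry to the saddles.

```bash
cat > fit.py <<'E'
from h import *
f=np.load("rack.npz"); p,d=f["p"],f["d"]; s=dict(tool_pos=f["pos"],ee_rot=f["rot"])
hsv=cv2.cvtColor(p,cv2.COLOR_BGR2HSV); b=cv2.inRange(hsv,(100,110,40),(125,255,255))
v,u=np.nonzero(b); P=world("wrist",np.c_[u,v],d=d,s=s)
print("z hist",np.histogram(P[:,2],bins=range(0,45,3)))
P=P[(P[:,2]>10)&(P[:,2]<37)&(P[:,0]<620)]
mod=np.array([[sg*(20+7*k),44*(k-1.5)] for k in range(4) for sg in(-1,1)])
from scipy.optimize import least_squares
def T(q,m=mod): 
    c,s_=np.cos(q[2]),np.sin(q[2]); return m@np.array([[c,s_],[-s_,c]])+q[:2]
q=np.array([501,224,1.04])
for _ in range(20):
    M=T(q); l=np.argmin(((P[:,None,:2]-M)**2).sum(2),1)
    C=[]
    for k in range(8):
        X=P[l==k]; C.append(cv2.minAreaRect(X[np.linalg.norm(X[:,:2]-M[k],axis=1)<30][:,:2].astype(np.float32))[0] if 0 else np.median(X[:,:2],0))
    C=np.array(C); q=least_squares(lambda q:(T(q)-C).ravel(),q).x
print(np.round(q,3)); print(np.round(C-T(q),1).tolist())
# extents in rack frame of each saddle
c,s_=np.cos(q[2]),np.sin(q[2]); L=(P[:,:2]-q[:2])@np.array([[c,-s_],[s_,c]])
for k in range(8):
    X=L[l==k]-mod[k]; H=X[P[l==k][:,2]>28]; print(k,np.percentile(X,[2,98],axis=0).round(1).tolist(),np.percentile(H,[2,98],axis=0).round(1).tolist(),len(H))
for k in range(4): print("cradle",k+1,T(q,np.array([[0,44*(k-1.5)]])).round(1))
E
python3 fit.py
```

```text
z hist (array([   1,   17, 1060,  993,  158,  165,  683,  323,  153,  144,  226,
        152,    0,    0]), array([ 0,  3,  6,  9, 12, 15, 18, 21, 24, 27, 30, 33, 36, 39, 42]))
[499.582 221.195   1.047]
[[0.4, -0.1], [-0.2, -0.1], [0.2, 0.2], [0.6, -0.8], [0.8, 0.1], [-0.9, -0.0], [-0.4, 0.9], [-0.6, -0.2]]
0 [[-3.5, -18.7], [3.6, 20.1]] [[-3.4, -19.0], [1.6, 20.3]] 62
1 [[-4.2, -18.6], [4.2, 20.2]] [[-3.2, -19.4], [1.5, 20.3]] 70
2 [[-3.3, -18.7], [3.7, 19.4]] [[-3.3, -19.0], [1.8, 20.1]] 59
3 [[-4.2, -19.2], [4.1, 19.0]] [[-3.3, -20.4], [1.6, 19.6]] 65
4 [[-3.1, -18.8], [3.4, 19.1]] [[-3.2, -19.7], [2.1, 19.6]] 52
5 [[-4.1, -19.0], [4.0, 18.8]] [[-3.2, -19.4], [1.7, 19.8]] 57
6 [[-3.2, -19.7], [3.7, 19.1]] [[-2.8, -20.3], [2.0, 19.7]] 51
7 [[-4.1, -20.3], [3.4, 18.7]] [[-2.7, -20.5], [1.7, 19.5]] 56
cradle 1 [[556.7 188.2]]
cradle 2 [[518.6 210.2]]
cradle 3 [[480.5 232.2]]
cradle 4 [[442.4 254.2]]
```

Request:
servo_tool:
  increments:
    - [[0.2, 0, -0.055, -0.02, 0.025], [0.2, 0, -0.055, -0.02, 0.025], [0.2, 0, -0.055, -0.02, 0.025], [0.2, 0, -0.055, -0.025, 0.025], [0.2, 0, -0.055, -0.025, 0.025]]
  grip_force: 50

```text
clock: 4.82
tool_pos: [516.0, -41.3, 164.3]
ee_rot: [0.003, 0.801, 0.599, 0.002]
ft_force: [0.3, 0.5, 0.0]
width: 51.2
gripper_force: 0.0
```

Request:
servo_tool:
  increments:
    - [[0.2, 0, -0.018, -0.04, 0], [0.2, 0, 0, -0.04, 0], [0.2, 0, 0, 0, 0]]

```text
clock: 5.2
tool_pos: [513.2, -57.3, 81.5]
ee_rot: [-0.0, 0.801, 0.598, -0.0]
ft_force: [-0.0, -0.3, 0.1]
width: 51.7
gripper_force: 0.0
```

```bash
python3 - <<'E'
from h import *
p,d,s=wrenches(tag="w3"); print(s["tool_pos"],s["ee_rot"],s["width"])
E
```

```text
wrench_1 0.96 px [286. 206.  41. 197.] c [514.1 -56. ] len/wid [ 22.6 136.4] ang 1.289 z 8.3 BGR [186. 178. 175.]
wrench_1 0.78 px [234. 376.  29.  28.] c [ 437.2 -176.1] len/wid [15.1 31. ] ang 0.811 z 8.0 BGR [  6.  88. 169.]
wrench_1 0.76 px [522. 104.  75. 208.] c [676.9 -34.3] len/wid [ 21.2 138.6] ang 1.75 z 7.9 BGR [174. 170. 170.]
wrench_1 0.69 px [416. 180.  39. 149.] c [599.8 -61.2] len/wid [18.8 99. ] ang 1.454 z 8.0 BGR [164. 162. 162.]
wrench_1 0.59 px [159. 238.  42. 143.] c [426.  -51.9] len/wid [ 22.2 104.4] ang 1.247 z 7.9 BGR [170. 166. 165.]
[513.18842546 -57.33717347  81.519032  ] [-4.98719600e-04  8.01380548e-01  5.98154522e-01 -3.69886085e-04] 51.656660022842644
```

View pics/w3.png

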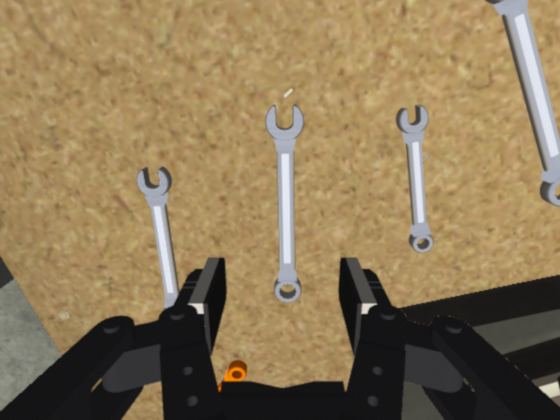

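W3 at (286,206) is centred between the fingers, with W1 at (415,180) and W2 at (159,238). Descending to grasp.

Request:
servo_tool:
  increments:
    - [[0.2, 0.001, 0.001, -0.04, 0], [0.2, 0, 0, -0.03, 0], [0.2, 0, 0, -0.009, 0], [-1, 0, 0, 0, 0], [-1, 0, 0, 0, 0]]

```text
clock: 5.92
tool_pos: [515.9, -55.8, 4.0]
ee_rot: [0.001, 0.801, 0.599, 0.001]
ft_force: [0.2, -0.6, 0.6]
width: 15.4
gripper_force: 0.0
```

Request:
servo_tool:
  increments:
    - [[-1, 0, 0, 0, 0], [-1, 0, 0, 0, 0], [-1, 0, 0, 0, 0]]

```text
clock: 6.3
tool_pos: [515.8, -55.8, 4.1]
ee_rot: [0.001, 0.801, 0.599, 0.001]
ft_force: [-0.2, -0.3, 5.6]
width: 8.6
gripper_force: 48.9
```

Request:
servo_tool:
  increments:
    - [[-1, 0, 0, 0.02, 0], [-1, 0, 0, 0.03, 0], [-1, 0, 0, 0.03, 0], [-1, 0, 0, 0, 0]]

```text
clock: 6.8
tool_pos: [516.7, -56.1, 85.3]
ee_rot: [0.002, 0.801, 0.599, 0.002]
ft_force: [0.4, -0.1, -1.1]
width: 8.7
gripper_force: 49.0
```

```bash
python3 - <<'E'
from h import *
p,d,s=wrenches(tag="w4",zt=85); print(s["tool_pos"],s["ee_rot"],s["width"],s["gripper_force"],s["ft_force"],s["ft_torque"])
E
```

```text
wrench_1 0.94 px [517. 103.  86. 206.] c [628.3 -13.2] len/wid [15.  94.1] ang 1.762 z 8.0 BGR [177. 172. 171.]
wrench_1 0.75 px [283. 258.  58. 266.] c [514.3 -56.1] len/wid [ 23.6 137.1] ang 1.271 z 89.4 BGR [186. 178. 175.]
wrench_1 0.73 px [406. 182.  36. 141.] c [578.2 -32.1] len/wid [12.1 63.8] ang 1.456 z 8.2 BGR [175. 170. 168.]
wrench_1 0.63 px [159. 246.  43. 147.] c [465.4 -29.3] len/wid [14.3 74. ] ang 1.295 z 8.0 BGR [172. 167. 165.]
[516.7073178  -56.14049351  85.28076563] [0.00238153 0.80064181 0.59913549 0.00192014] 8.681772259308326 49.04514133930206 [ 0.43950262 -0.07638332 -1.08820877] [ 0.02642803 -0.01422848  0.00204043]
```

View pics/w4.png

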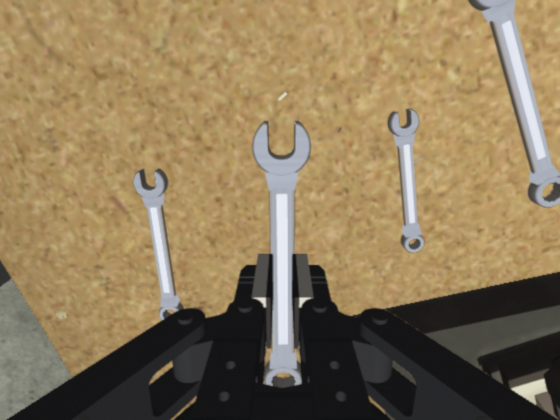

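W3 is held at its middle (283,258), with its underside about 4 mm below the TCP. Carrying it to place 3.

Request:
servo_tool:
  increments:
    - [[-1, -0.007, 0.0576, 0, -0.047], [-1, -0.007, 0.0576, 0, -0.047], [-1, -0.007, 0.0576, 0, -0.047], [-1, -0.007, 0.0576, 0, -0.047], [-1, -0.008, 0.0574, 0, -0.049]]

```text
clock: 7.52
tool_pos: [477.1, 233.7, 81.1]
ee_rot: [-0.0, 0.866, 0.499, -0.001]
ft_force: [0.4, -0.9, -0.9]
width: 8.8
gripper_force: 49.1
```

Request:
servo_tool:
  increments:
    - [[-1, 0, 0, -0.015, 0], [-1, 0, 0, -0.015, 0], [-1, 0, 0, 0, 0], [-1, 0, 0, 0, 0]]

```text
clock: 8.02
tool_pos: [478.5, 231.0, 52.0]
ee_rot: [-0.0, 0.866, 0.499, -0.0]
ft_force: [0.2, 0.4, -1.0]
width: 8.7
gripper_force: 49.1
```

```bash
python3 - <<'E'
from h import *
p,d,s=wrenches(tag="w5",zt=60); print(s["tool_pos"],2*np.arctan2(s["ee_rot"][2],s["ee_rot"][1]))
E
```

```text
wrench_1 0.89 px [283. 258.  59. 266.] c [479.4 235.3] len/wid [ 22.6 128.7] ang 1.046 z 56.1 BGR [188. 181. 177.]
[478.48351061 230.97824547  52.02421845] 1.0456509161367917
```

View pics/w5.png

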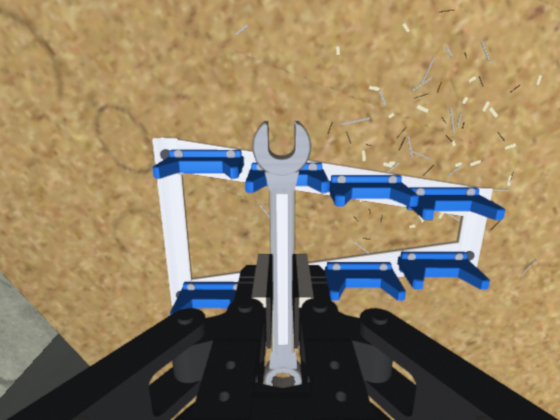

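W3 sits over place 3, about 2 mm too far toward the wide end. I'll correct that and lower.

Request:
servo_tool:
  increments:
    - [[-1, 0.0015, 0.0005, -0.015, 0], [-1, 0, 0, -0.01, 0], [-1, 0, 0, -0.004, 0], [-1, 0, 0, 0, 0]]

```text
clock: 8.62
tool_pos: [479.5, 232.7, 22.9]
ee_rot: [-0.0, 0.866, 0.5, -0.0]
ft_force: [0.4, -0.4, -0.4]
width: 8.6
gripper_force: 49.1
```

Request:
servo_tool:
  increments:
    - [[-0.4, 0, 0, -0.0005, 0], [-0.4, 0, 0, 0, 0], [-0.4, 0, 0, 0.03, 0], [-0.4, 0, 0, 0.05, 0], [-0.4, 0, 0, 0.01, 0]]

```text
clock: 9.25
tool_pos: [482.2, 233.6, 116.1]
ee_rot: [0.001, 0.866, 0.5, 0.003]
ft_force: [1.2, 0.4, 0.1]
width: 25.8
gripper_force: 0.0
```

```bash
python3 - <<'E'
from h import *
p,d,s=wrenches(tag="w6",zt=26); print(s["tool_pos"])
E
```

```text
wrench_1 0.8 px [279. 206.  37. 185.] c [477.3 232.6] len/wid [ 23.1 137.9] ang 1.041 z 26.6 BGR [189. 183. 180.]
wrench_1 0.78 px [543. 387.  35.  61.] c [598.9 -20.6] len/wid [18.3 75.1] ang 1.576 z 7.7 BGR [162. 160. 161.]
[482.15427785 233.55079652 116.05258481]
```

View pics/w6.png

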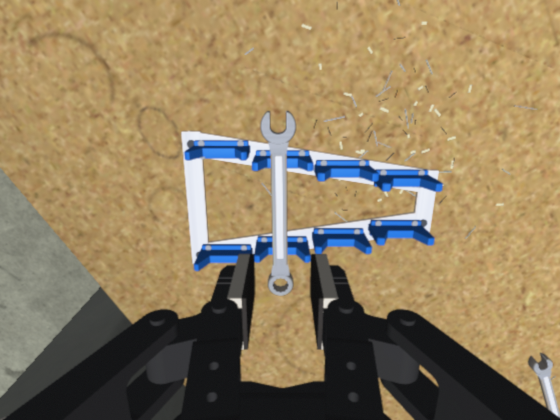

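W3 is seated at (280,200), resting in both saddles with heads outside. Next is W4.

Request:
servo_tool:
  increments:
    - [[0, 0.033, -0.043, 0, 0.117], [0, 0.033, -0.043, 0, 0.116], [0, 0.033, -0.043, 0, 0.116], [0.2, 0.033, -0.043, 0, 0.116], [0.2, 0.033, -0.043, 0, 0.116]]

```text
clock: 9.98
tool_pos: [644.6, 16.3, 110.6]
ee_rot: [-0.001, 0.685, 0.729, -0.001]
ft_force: [0.2, 0.8, 0.3]
width: 51.1
gripper_force: 0.0
```

Request:
servo_tool:
  increments:
    - [[0.2, 0.033, -0.044, -0.01, 0.116], [0.2, 0, 0, -0.018, 0], [0.2, 0, 0, 0, 0]]

```text
clock: 10.35
tool_pos: [674.7, -25.8, 80.8]
ee_rot: [-0.003, 0.643, 0.766, -0.002]
ft_force: [-0.4, 0.3, 0.3]
width: 51.2
gripper_force: 0.0
```

```bash
python3 - <<'E'
from h import *
p,d,s=wrenches(tag="w7"); print(s["tool_pos"],2*np.arctan2(s["ee_rot"][2],s["ee_rot"][1]),s["joint_pos"][5])
E
```

```text
wrench_1 0.73 px [292. 203.  44. 228.] c [678.9 -25.8] len/wid [ 25.9 158.2] ang 1.744 z 8.2 BGR [177. 171. 169.]
[674.65390824 -25.8281636   80.79263613] 1.7438330468648706 1.250100894098658
```

Request:
servo_tool:
  increments:
    - [[0.2, 0.002, 0, -0.04, 0], [0.2, 0, 0, -0.03, 0], [0.2, 0, 0, 0, 0], [0.2, 0, 0, 0, 0]]

```text
clock: 10.95
tool_pos: [680.6, -25.5, 16.4]
ee_rot: [0.001, 0.643, 0.766, 0.001]
ft_force: [0.5, 0.3, -0.1]
width: 51.2
gripper_force: 0.0
```

Request:
servo_tool:
  increments:
    - [[0.2, -0.001, 0, -0.012, 0], [-1, 0, 0, 0, 0], [-1, 0, 0, 0, 0], [-1, 0, 0, 0, 0], [-1, 0, 0, 0, 0]]

```text
clock: 11.58
tool_pos: [679.2, -26.4, 3.3]
ee_rot: [0.0, 0.643, 0.766, 0.0]
ft_force: [-0.7, 0.6, 3.1]
width: 9.9
gripper_force: 49.2
```

Request:
servo_tool:
  increments:
    - [[-1, 0, 0, 0.03, 0], [-1, 0, 0, 0.04, 0], [-1, 0, 0, 0.02, 0], [-1, -0.0338, 0.04, 0, -0.1], [-1, -0.0338, 0.04, 0, -0.1]]

```text
clock: 12.2
tool_pos: [610.6, 54.1, 92.8]
ee_rot: [0.0, 0.718, 0.696, 0.0]
ft_force: [-0.0, 0.4, -1.4]
width: 9.9
gripper_force: 49.1
```

Request:
servo_tool:
  increments:
    - [[-1, -0.0338, 0.04, 0, -0.1], [-1, -0.0338, 0.04, 0, -0.1], [-1, -0.0338, 0.04, 0, -0.1], [-1, -0.0338, 0.04, 0, -0.1], [-1, -0.0339, 0.04, 0, -0.098]]

```text
clock: 12.82
tool_pos: [440.9, 254.8, 92.8]
ee_rot: [-0.0, 0.867, 0.498, 0.0]
ft_force: [-0.5, 0.6, -1.5]
width: 9.9
gripper_force: 49.1
```

Request:
servo_tool:
  increments:
    - [[-1, 0, 0, -0.025, 0], [-1, 0, 0, -0.018, 0], [-1, 0, 0, 0, 0], [-1, 0, 0, 0, 0]]

```text
clock: 13.32
tool_pos: [442.5, 253.7, 50.2]
ee_rot: [0.0, 0.866, 0.5, 0.0]
ft_force: [0.3, -0.1, -0.7]
width: 9.8
gripper_force: 49.1
```

```bash
python3 - <<'E'
from h import *
p,d,s=wrenches(tag="w8",zt=57); print(s["tool_pos"],2*np.arctan2(s["ee_rot"][2],s["ee_rot"][1]),s["width"],s["ft_torque"])
E
```

```text
wrench_1 0.89 px [285. 239.  67. 291.] c [445.9 262.1] len/wid [ 25.7 139.3] ang 1.046 z 55.1 BGR [190. 182. 179.]
wrench_1 0.87 px [370. 218.  57. 206.] c [486. 258.] len/wid [19.7 91.5] ang 1.125 z 26.5 BGR [188. 180. 177.]
[442.47023691 253.73763469  50.22184371] 1.0464973598648022 9.843680096380703 [-0.04542542 -0.00690303 -0.02853501]
```

View pics/w8.png

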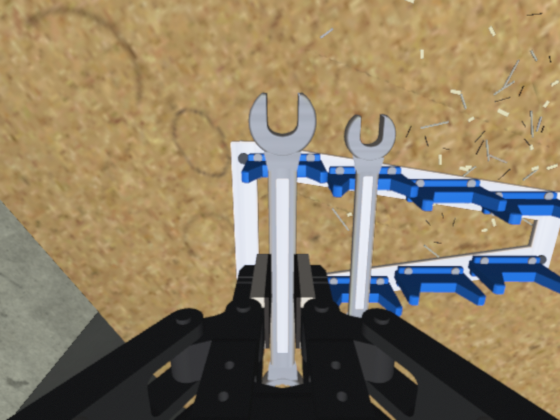

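W4 is over place 4 (283,240) with W3 beside it at (367,215), clear of the fingers. Lowering.

Request:
servo_tool:
  increments:
    - [[-1, 0, 0, -0.015, 0], [-1, 0, 0, -0.009, 0], [-1, 0, 0, -0.004, 0], [-1, 0, 0, 0, 0]]

```text
clock: 13.92
tool_pos: [441.6, 253.5, 21.7]
ee_rot: [-0.0, 0.866, 0.5, -0.001]
ft_force: [-1.1, -0.4, 1.8]
width: 9.7
gripper_force: 49.5
```

Request:
servo_tool:
  increments:
    - [[-0.55, 0, 0, 0, 0], [-0.55, 0, 0, 0, 0], [-0.55, 0, 0, 0.03, 0], [-0.55, 0, 0, 0.05, 0], [-0.55, 0, 0, 0.01, 0]]

```text
clock: 14.55
tool_pos: [444.4, 254.7, 114.8]
ee_rot: [0.0, 0.866, 0.5, 0.003]
ft_force: [0.3, -0.0, 0.1]
width: 19.4
gripper_force: 0.0
```

```bash
python3 - <<'E'
from h import *
p,d,s=wrenches(tag="w9",zt=26); print(s["tool_pos"])
E
```

```text
wrench_1 0.9 px [281. 201.  42. 214.] c [441.3 253.5] len/wid [ 25.8 157.6] ang 1.06 z 26.6 BGR [193. 186. 183.]
wrench_1 0.86 px [345. 202.  40. 185.] c [481.6 232. ] len/wid [ 23.6 135.9] ang 1.118 z 26.5 BGR [193. 186. 183.]
[444.35560234 254.65788285 114.79245837]
```

View pics/w9.png

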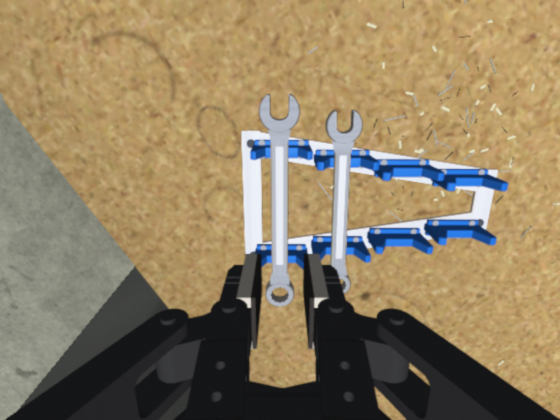

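W4 is seated at (280,200) and W3 at (342,200). Next is W2.

Request:
servo_tool:
  increments:
    - [[-0.5, 0, -0.05, 0, 0.04], [0, -0.004, -0.053, 0, 0.04], [0.2, -0.003, -0.053, 0, 0.04], [0.2, -0.003, -0.053, 0, 0.04], [0.2, -0.003, -0.053, 0, 0.04]]

```text
clock: 15.28
tool_pos: [427.7, -9.6, 110.4]
ee_rot: [-0.001, 0.811, 0.584, -0.001]
ft_force: [0.7, 0.5, 0.4]
width: 51.1
gripper_force: 0.0
```

Request:
servo_tool:
  increments:
    - [[0.2, -0.003, -0.053, -0.01, 0.042], [0.2, 0, 0, -0.02, 0], [0.2, 0, 0, 0, 0], [0.2, 0, 0, 0, 0]]

```text
clock: 15.78
tool_pos: [425.5, -60.7, 81.4]
ee_rot: [-0.001, 0.799, 0.601, -0.0]
ft_force: [-0.3, -0.3, 0.3]
width: 51.4
gripper_force: 0.0
```

```bash
python3 - <<'E'
from h import *
p,d,s=wrenches(tag="w10"); print(s["tool_pos"],2*np.arctan2(s["ee_rot"][2],s["ee_rot"][1]))
E
```

```text
wrench_1 0.91 px [548. 142.  24. 155.] c [594.9 -61.4] len/wid [14.  99.3] ang 1.536 z 7.5 BGR [150. 147. 147.]
wrench_1 0.76 px [285. 208.  33. 167.] c [425.3 -59.9] len/wid [ 19.8 117.9] ang 1.298 z 8.2 BGR [184. 179. 177.]
wrench_1 0.76 px [325. 359.  50.  49.] c [ 425.2 -185.8] len/wid [16.4 56.9] ang 0.767 z 7.6 BGR [ 53. 132. 208.]
[425.507195   -60.66189466  81.37465193] 1.289595849544415
```

Request:
servo_tool:
  increments:
    - [[0.2, 0, 0.001, -0.04, 0.006], [0.2, 0, 0, -0.03, 0], [0.2, 0, 0, -0.008, 0], [0.2, 0, 0, 0, 0]]

```text
clock: 16.38
tool_pos: [426.3, -59.9, 4.1]
ee_rot: [-0.0, 0.797, 0.603, -0.0]
ft_force: [1.9, -0.1, 0.4]
width: 51.2
gripper_force: 0.0
```

Request:
servo_tool:
  increments:
    - [[-1, 0, 0, 0, 0], [-1, 0, 0, 0, 0], [-1, 0, 0, 0, 0], [-1, 0, 0, 0, 0]]

```text
clock: 16.88
tool_pos: [426.9, -60.5, 4.7]
ee_rot: [0.001, 0.798, 0.603, 0.001]
ft_force: [-0.8, -0.1, 6.6]
width: 7.8
gripper_force: 48.9
```

Request:
servo_tool:
  increments:
    - [[-1, 0, 0, 0.03, 0], [-1, 0, 0, 0.04, 0], [-1, 0, 0, 0.02, 0], [-1, 0.0154, 0.045, 0, -0.041], [-1, 0.0154, 0.045, 0, -0.041]]

```text
clock: 17.5
tool_pos: [457.8, 30.2, 94.8]
ee_rot: [0.001, 0.823, 0.568, 0.001]
ft_force: [0.1, 0.3, -0.4]
width: 7.4
gripper_force: 49.0
```

Request:
servo_tool:
  increments:
    - [[-1, 0.0154, 0.045, 0, -0.041], [-1, 0.0154, 0.045, 0, -0.041], [-1, 0.0154, 0.045, 0, -0.042], [-1, 0.0152, 0.045, 0, -0.042], [-1, 0, 0, -0.02, 0]]

```text
clock: 18.12
tool_pos: [521.1, 213.3, 75.3]
ee_rot: [0.001, 0.865, 0.502, 0.003]
ft_force: [0.3, -0.2, -0.6]
width: 6.9
gripper_force: 49.0
```

Request:
servo_tool:
  increments:
    - [[-1, 0, 0, -0.02, 0], [-1, 0, 0, 0, 0], [-1, 0, 0, 0, 0]]

```text
clock: 18.5
tool_pos: [518.7, 209.7, 54.5]
ee_rot: [0.0, 0.866, 0.5, 0.0]
ft_force: [-0.3, -0.6, -0.3]
width: 7.4
gripper_force: 49.0
```

```bash
python3 - <<'E'
from h import *
p,d,s=wrenches(tag="w11",zt=57); print(s["tool_pos"],2*np.arctan2(s["ee_rot"][2],s["ee_rot"][1]),s["width"],s["ft_torque"])
E
```

```text
wrench_1 0.9 px [110. 220.  81. 257.] c [465.  262.2] len/wid [ 24.1 120.6] ang 1.046 z 26.4 BGR [174. 168. 165.]
wrench_1 0.81 px [282. 260.  47. 235.] c [516.4 210.4] len/wid [ 20.5 119. ] ang 1.027 z 57.9 BGR [183. 176. 173.]
wrench_1 0.8 px [192. 218.  59. 206.] c [495.9 250.3] len/wid [20.1 94.4] ang 1.007 z 26.5 BGR [182. 176. 173.]
[518.6742196  209.67943695  54.51160987] 1.0465101077653087 7.373514516741013 [-0.04426314  0.0421883   0.00181782]
```

View pics/w11.png

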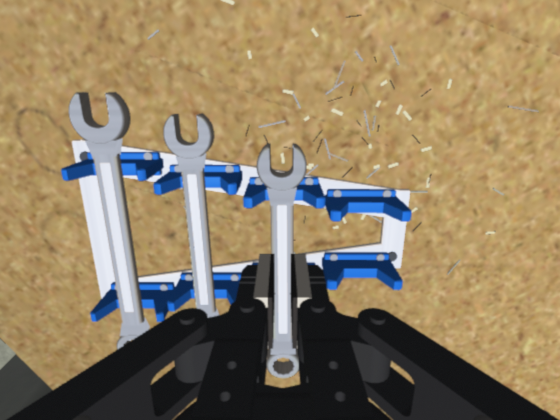

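W2 is over place 2 (282,260) and looks well lined up with its saddles. W3 and W4 are undisturbed. Lowering.

Request:
servo_tool:
  increments:
    - [[-1, 0, 0, -0.017, 0], [-1, 0, 0, -0.01, 0], [-1, 0, 0, -0.004, 0], [-1, 0, 0, 0, 0]]

```text
clock: 19.1
tool_pos: [517.4, 209.4, 23.1]
ee_rot: [-0.0, 0.866, 0.5, -0.001]
ft_force: [-4.0, -1.1, 9.4]
width: 7.2
gripper_force: 50.3
```

Request:
servo_tool:
  increments:
    - [[-0.55, 0, 0, 0, 0], [-0.55, 0, 0, 0, 0], [-0.55, 0, 0, 0.03, 0], [-0.55, 0, 0, 0.05, 0], [-0.55, 0, 0, 0.01, 0]]

```text
clock: 19.73
tool_pos: [520.6, 210.4, 115.8]
ee_rot: [0.001, 0.866, 0.5, 0.003]
ft_force: [0.4, 1.5, 0.4]
width: 19.1
gripper_force: 0.0
```

```bash
python3 - <<'E'
from h import *
p,d,s=wrenches(tag="w12",zt=26); print(s["tool_pos"])
E
```

```text
wrench_1 0.88 px [153. 199.  60. 217.] c [442.9 253. ] len/wid [ 29.4 157.9] ang 1.069 z 26.5 BGR [172. 166. 165.]
wrench_1 0.87 px [491. 367.  22.  22.] c [603.5   1.6] len/wid [13.5 28.9] ang 1.823 z 8.3 BGR [122. 122. 123.]
wrench_1 0.86 px [279. 207.  28. 157.] c [515.8 209.1] len/wid [ 19.3 117.9] ang 1.056 z 26.6 BGR [186. 178. 175.]
wrench_1 0.79 px [210. 203.  40. 186.] c [476.2 233.9] len/wid [ 24.3 136.8] ang 1.006 z 26.5 BGR [180. 174. 171.]
wrench_1 0.23 px [349. 204.  65.  78.] c [557.3 188.9] len/wid [43.1 57.2] ang 1.074 z 19.8 BGR [161.  92.  44.]
[520.63762694 210.35615153 115.7777153 ]
```

Request:
servo_tool:
  increments:
    - [[-0.5, 0.016, -0.052, 0, 0.08], [0, 0.016, -0.054, 0, 0.08], [0.2, 0.016, -0.054, 0, 0.08], [0.2, 0.016, -0.054, 0, 0.08], [0.2, 0.016, -0.054, -0.01, 0.085]]

```text
clock: 20.45
tool_pos: [598.1, -59.9, 101.2]
ee_rot: [-0.001, 0.747, 0.665, -0.0]
ft_force: [0.5, 0.5, 0.3]
width: 50.8
gripper_force: 0.0
```

Request:
servo_tool:
  increments:
    - [[0.2, 0.001, -0.003, -0.02, 0], [0.2, 0, 0, 0, 0], [0.2, 0, 0, 0, 0]]

```text
clock: 20.82
tool_pos: [598.5, -60.5, 82.0]
ee_rot: [-0.001, 0.748, 0.664, -0.001]
ft_force: [0.1, -0.5, -0.2]
width: 51.2
gripper_force: 0.0
```

```bash
python3 - <<'E'
from h import *
p,d,s=wrenches(tag="w13"); print(s["tool_pos"],2*np.arctan2(s["ee_rot"][2],s["ee_rot"][1]))
E
```

```text
wrench_1 0.7 px [290. 214.  28. 141.] c [601.1 -61.8] len/wid [17.  98.5] ang 1.454 z 8.2 BGR [179. 174. 172.]
[598.48854565 -60.48918376  82.04889416] 1.452522738853601
```

Request:
servo_tool:
  increments:
    - [[0.2, 0.0015, -0.0005, -0.04, 0], [0.2, 0, 0, -0.03, 0], [0.2, 0, 0, -0.006, 0], [0.2, 0, 0, 0, 0]]

```text
clock: 21.42
tool_pos: [601.2, -61.4, 7.5]
ee_rot: [0.0, 0.748, 0.664, 0.0]
ft_force: [-0.5, -0.5, 0.4]
width: 51.1
gripper_force: 0.0
```

Request:
servo_tool:
  increments:
    - [[0.2, 0, 0, -0.004, 0], [-1, 0, 0, 0, 0], [-1, 0, 0, 0, 0], [-1, 0, 0, 0, 0], [-1, 0, 0, 0, 0]]

```text
clock: 22.05
tool_pos: [601.2, -61.9, 3.4]
ee_rot: [0.0, 0.748, 0.664, 0.0]
ft_force: [-2.6, -0.2, 5.2]
width: 6.9
gripper_force: 49.2
```

Request:
servo_tool:
  increments:
    - [[-1, 0, 0, 0.03, 0], [-1, 0, 0, 0.04, 0], [-1, 0, 0, 0.02, 0], [-1, -0.0089, 0.0499, 0, -0.081], [-1, -0.0089, 0.0499, 0, -0.081]]

```text
clock: 22.68
tool_pos: [582.9, 38.6, 92.9]
ee_rot: [0.0, 0.801, 0.599, 0.0]
ft_force: [-0.6, -0.2, -0.2]
width: 6.7
gripper_force: 49.0
```

Request:
servo_tool:
  increments:
    - [[-1, -0.0089, 0.0499, 0, -0.081], [-1, -0.0089, 0.0499, 0, -0.081], [-1, -0.0088, 0.0499, 0, -0.081], [-1, 0, 0, -0.02, 0], [-1, 0, 0, -0.02, 0]]

```text
clock: 23.3
tool_pos: [556.1, 188.8, 52.2]
ee_rot: [0.0, 0.866, 0.501, 0.0]
ft_force: [0.1, -0.3, -0.2]
width: 6.5
gripper_force: 49.0
```

Request:
servo_tool:
  increments:
    - [[-1, 0, 0, 0, 0], [-1, 0, 0, 0, 0]]

```text
clock: 23.55
tool_pos: [556.7, 187.6, 53.2]
ee_rot: [0.0, 0.866, 0.5, 0.0]
ft_force: [-0.1, 0.6, -0.9]
width: 6.8
gripper_force: 49.0
```

```bash
python3 - <<'E'
from h import *
p,d,s=wrenches(tag="w14",zt=57); print(s["tool_pos"],2*np.arctan2(s["ee_rot"][2],s["ee_rot"][1]),s["width"],s["ft_torque"])
E
```

```text
wrench_1 0.93 px [ 44. 228.  87. 275.] c [472.5 253.1] len/wid [ 21.4 129.1] ang 1.005 z 26.3 BGR [162. 156. 155.]
wrench_1 0.79 px [112. 233.  82. 233.] c [500.5 238.2] len/wid [ 21.5 110.2] ang 1.046 z 26.4 BGR [166. 160. 158.]
wrench_1 0.62 px [195. 229.  53. 179.] c [533.4 224.1] len/wid [17.8 85. ] ang 1.032 z 26.5 BGR [178. 172. 169.]
wrench_1 0.57 px [283. 267.  43. 200.] c [556.2 187.9] len/wid [17.4 99.7] ang 1.065 z 58.0 BGR [180. 172. 169.]
[556.6675562  187.64356434  53.1781777 ] 1.0464949330337205 6.792894245467674 [0.03601306 0.04085098 0.01913145]
```

View pics/w14.png

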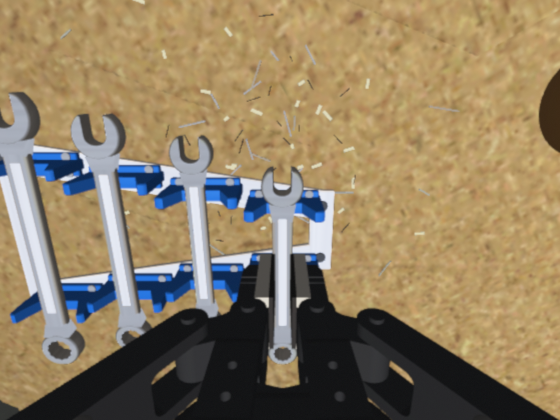

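W1 is over place 1 at (283,267), and W2 to W4 sit in order on its left. Lowering.

Request:
servo_tool:
  increments:
    - [[-1, 0, 0, -0.016, 0], [-1, 0, 0, -0.01, 0], [-1, 0, 0, -0.0045, 0], [-1, 0, 0, 0, 0]]

```text
clock: 24.15
tool_pos: [556.1, 187.7, 22.0]
ee_rot: [-0.0, 0.866, 0.5, -0.0]
ft_force: [0.8, 0.4, -0.4]
width: 6.6
gripper_force: 49.0
```

Request:
servo_tool:
  increments:
    - [[-0.55, 0, 0, 0, 0], [-0.55, 0, 0, 0, 0], [-0.55, 0, 0, 0.03, 0], [-0.55, 0, 0, 0.05, 0], [-0.55, -0.02, 0.01, 0.04, 0]]

```text
clock: 24.78
tool_pos: [537.9, 197.5, 144.1]
ee_rot: [0.0, 0.867, 0.499, 0.001]
ft_force: [-0.1, -0.2, 0.3]
width: 18.9
gripper_force: 0.0
```

Request:
servo_tool:
  increments:
    - [[-0.55, -0.03, 0.015, 0.05, 0], [-0.55, 0, 0, 0.03, 0], [-0.55, 0, 0, 0, 0]]

```text
clock: 25.15
tool_pos: [508.0, 213.5, 225.2]
ee_rot: [0.001, 0.866, 0.5, 0.003]
ft_force: [-0.1, 0.1, -0.2]
width: 19.0
gripper_force: 0.0
```

```bash
python3 - <<'E'
from h import *
p,d,s=wrenches(tag="w15",zt=26); print(s["tool_pos"])
for n,v in zip(range(4),[]): pass
cr=np.array([[556.4,187.7],[518.3,209.7],[480.2,231.7],[442.1,253.7]])
ex=np.array([.5,.866]); ey=np.array([-.866,.5])
for m in bot.masks_of("wrench_1","wrist"):
    v,u=np.nonzero(m["region"]); P=world("wrist",np.c_[u,v],z=27,s=s)[:,:2].astype(np.float32)
    c=np.array(cv2.minAreaRect(P)[0]); i=np.argmin(np.linalg.norm(cr-c,axis=1)); e=c-cr[i]
    Z=world("wrist",np.c_[u,v],d=d,s=s); t=(Z[:,:2]-cr[i])@ex
    f=lambda k:np.percentile(Z[k,2],[25,50,75]).round(1)
    print(i+1,"dx,dy",round(e@ex,1),round(e@ey,1),"z head-",f(t<-35),"mid",f(abs(t)<12),"head+",f(t>35))
cv2.imwrite("pics/w15c.png",cv2.resize(p[60:340,60:430],None,fx=2,fy=2))
E
```

```text
wrench_1 0.96 px [204. 164.  36. 158.] c [442.  252.8] len/wid [ 26.1 158.2] ang 1.059 z 26.6 BGR [184. 179. 177.]
wrench_1 0.9 px [294. 169.  16. 112.] c [515.9 208.9] len/wid [ 17.3 117. ] ang 1.048 z 26.8 BGR [195. 188. 186.]
wrench_1 0.79 px [245. 168.  28. 136.] c [477.1 233. ] len/wid [ 22.9 135.9] ang 1.034 z 26.6 BGR [193. 186. 183.]
wrench_1 0.57 px [337. 170.  22.  99.] c [555.3 187.8] len/wid [16.6 97.5] ang 1.065 z 26.7 BGR [189. 182. 179.]
[507.97342114 213.51798047 225.23554042]
4 dx,dy -0.6 -0.6 z head- [25.5 26.6 27.5] mid [25.7 26.3 26.8] head+ [26.4 27.3 28. ]
2 dx,dy -1.7 1.7 z head- [26.4 27.1 27.7] mid [25.7 26.3 26.9] head+ [27.2 27.9 28.4]
3 dx,dy -0.2 3.2 z head- [26.1 26.9 27.7] mid [25.7 26.2 26.7] head+ [26.6 27.4 28.1]
1 dx,dy -0.3 1.1 z head- [26.  27.4 28. ] mid [25.7 26.3 26.9] head+ [27.1 27.8 28.4]
```

View pics/w15c.png

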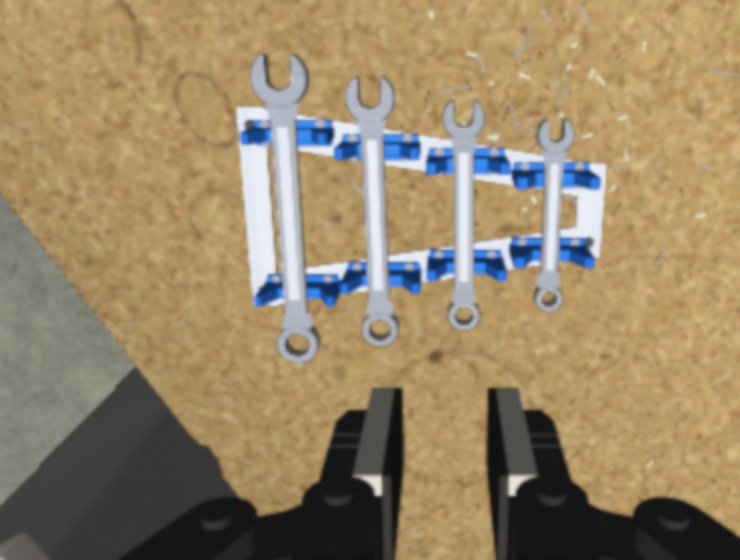

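All four wrenches are seated in order: shank tops are at 26.3 mm (26 expected), and heads are outside both saddles. Handing in.

```bash
python3 -c "
from plant import bot
print(bot.job_done())"
```

```text
the job is handed in; nothing more can be done
None
```

All four wrenches are flat in their own saddles in size order, shortest at the narrow end; the tub and tape were not touched, and the job was handed in at about 25 s of the 102 s allowed.

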